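# Press a moulded corner insert into an equipment-case lid and hold it square

### The job

Lift the moulded black corner insert out of its open mould and stand it the same way up on the floor of the upturned case lid, in the one corner that has no insert yet. Push it into that corner until both its outer faces are flush against the two walls, and finish while still gripping it there and pressing it against both walls, as if waiting for the screws. Leave the jar, the screwdriver and the tape roll where they are.

Things in the scene. Friction and masses are not known exactly. Their poses are not given: they have to be found in the camera images.
- insert_grip (a point): Grip point of the loose black insert: in the outer part of its rib, half-way up (22.5 mm above the underside, 22.5 mm below the top edge). The rib is 10 mm thick, full height, and runs along this frame's +x+y diagonal; the fingers close across it. The outer corner lies at (-46, -46) mm from here in x, y; the rib's free end 15 mm farther out along the diagonal.
- insert_corner (a point): Outer corner of the loose insert at its underside, where its two outer faces meet. The outer faces run from here along +x and +y, each 55 mm long and 45 mm tall; z is up. Same axes as insert_grip.
- insert: The loose corner insert: black plastic, about 120 g, 45 mm tall, from above an L with two legs 55 mm long and 8 mm thick, and a 10 mm rib on the bisector from the inner corner to 80 mm from the outer corner. Origin and axes as insert_corner.
- mould: Open mould: aluminium-topped steel block 100 x 100 x 30 mm tall, fixed, origin at the centre of its underside. The cavity in its top is 12 mm deep (floor 18 mm above the bench), outlined like the insert with 2 mm play. The insert starts in it, lowest 12 mm sunk, so there fingertips reach at most 10 mm below insert_grip before touching the block.
- case_corner (a point): The empty inside corner of the case lid at floor level, where two walls and the floor meet. +x runs along the side wall, +y along the near wall, both into the lid. The insert is in place when insert_corner is here with the same axes.
- case: Case lid: a fixed, rigid open aluminium tray, 300 (x) x 240 (y) mm outside, 50 mm tall, open side up; walls 6 mm, floor 6 mm thick. Origin at the centre of its underside, axes as case_corner, which is at (-144, -114, 6) mm. Identical inserts already stand in its three other corners.
- near_wall: The wall of the lid whose inner face runs along +y of case_corner (300 x 240 lid's short side, nearest the robot). Origin is that of the whole lid: centre of its underside.
- side_wall: The wall of the lid whose inner face runs along +x of case_corner (long side, on the robot's right). Origin is that of the whole lid: centre of its underside.
- jar: Small glass jar with white cap, 44 mm across, 60 mm tall, standing beyond the mould; leave alone. Origin at the centre of its underside.
- screwdriver: Screwdriver, 160 mm, lying beyond the mould; leave alone.
- tape: Roll of paper tape, 64 mm across, 20 mm tall, lying on the lid's floor in its far half; leave alone. Origin at the centre of its underside.
Things that resemble listed ones, but are neither listed nor needed, are in the scene too. Several things have the shape of the insert; the one meant has the colours described above. Several things have the shape of the mould; the one meant has the colours described above.

How it is judged:
On the way:
1. the insert is lifted clear of the mould in the gripper (z of insert_corner in the frame of mould above 0.035 m and contact force between insert and mould below 0.1 N and contact force between the fingers and insert above 3 N), for 0.2 s.
At the end, for the whole second after the job is handed in: Insert upright (3 deg) in the empty corner, underside within 5 mm of the lid floor, its corner within 2.5 mm of the lid's corner along each wall, faces parallel to the walls within 2 deg, pressed on each wall with over 1 N, still gripped and at rest (contact force between insert and near_wall above 1 N and contact force between insert and side_wall above 1 N and x of insert_corner in the frame of case_corner between -0.0025 and 0.0025 m and y of insert_corner in the frame of case_corner between -0.0025 and 0.0025 m and z of insert_corner in the frame of case_corner below 0.005 m and angle between the x axis of insert_corner and the x axis of case_corner, either way round below 0.035 rad and angle between insert_corner's own z axis and vertical below 0.05 rad and contact force between the fingers and insert above 3 N and linear speed of insert below 0.01 m/s); the arm keeps its last pose, push and grip.
It fails at once if the jar is shoved more than 30 mm (distance of jar from where it was at the start of the episode above 0.03 m).
It fails at once if the screwdriver is shoved more than 30 mm (distance of screwdriver from where it was at the start of the episode above 0.03 m).
It fails at once if the tape is shoved more than 30 mm (distance of tape from where it was at the start of the episode above 0.03 m).
It also fails if it takes over 61 s, if anything falls off the work surface, if the arm or the gripper's body presses on something with over 40 N, if the wrist force passes 120 N, or if a joint passes its speed limit or range.

### The arm

A 6-joint arm with a two-finger parallel gripper is mounted at the origin on the work surface. World frame = base frame: x ahead of the robot, y to its left, z up, the work surface at z = 0. Lengths are in m, angles in rad, forces in N, time in s.
With the tool pointing down it reaches from about 0.425 to 0.95 m from the base axis. Payload 14.7 kg.
Tool frame: the origin (TCP) lies on the centre line of the jaws, within the pads' length; the fingertips stand 17 mm ahead of it and the grasp point (between the pads) lies 2 mm behind it; z points along the fingers, y is the direction in which the jaws open and shut (so a half turn about z gives the same grasp; the last joint's range is limited). The gripper opens to 85 mm and grips with 20 to 120 N. Pads are 22 mm wide; open, the fingers measure 114 mm over their backs; the gripper's body (76 mm by 85 mm) begins 54 mm behind the grasp point. The pads swing forward as they close: fully open they stand 13 mm farther back than shut.
Start: joints at [-1.368, 0.48, 1.596, -0, 1.065, -0.047], TCP at [0.161, -0.63, 0.248] pointing down, gripper open.
Joint ranges: [-2.75, 2.75], [-0.82, 2.05], [0.23, 2.67], [-1.56, 4.7], [0.09, 2.69], [-2.92, 2.92]. Speed limits (rad/s): [1.89, 1.89, 2.39, 3.01, 3.01, 3.01].

### API

Orientations are given as a unit quaternion [w, x, y, z].
In Python, from plant import env gives the robot as it stands.
- The arm moves only by the shell command python3 -m crank 'ROWS' [OPENING] [FORCE]. ROWS is text: rows parted by semicolons, each of 4 numbers parted by spaces: the shift along the tool's x, y, z in m, then the turn about the tool's z in rad. A call has exactly 10 rows; each row is the pose to reach, as a shift and turn from the pose commanded when the call began, along the tool's axes at that moment; what a row does not reach only later rows make up. A row lasts 1/12 s, in which the tool goes at most 41.7 mm and 7.16 degrees, less where a joint would pass 70% of its speed; a pose out of reach is approached as far as the arm can. A call with a gripper value outside its range is refused whole. OPENING is the finger opening in m, from 0 to 0.0854, set as the call begins (- or left out, the last holds). The fingers move at their own pace and stop on an object; FORCE is the grip in N (left out, the last holds). Time passes only in rows, so rows that repeat a pose let the fingers close, or fill a call up. It gives the time, the measured TCP pose, the force and the opening at its end, in the units of the state.
- env.state(): the state, without advancing time (a new reading comes with each control period).
- env.read_camera(name): name is "scene" or "top" or "wrist"; returns the picture (480x640x3 uint8, red, green, blue); there is no depth.
- env.camera_info(name): a dict with "fovy" (degrees; the focal length in pixels is half the picture's height over the tangent of half this angle, whatever the lens; pixels are square), "cx", "cy" (the principal point, pixels), "extrinsics" (4x4, takes a point from camera to world coordinates). Camera axes: x right, y up, looking along -z (the intrinsics and any distortion apply to the point x, -y, -z); pixel columns grow to the right and rows downward; lengths in m; the calibration is good to about 2 mm. A picture is of the moment at which its call begins: read the wrist's pose just before it. camera_info takes no time and is no camera call; for the wrist camera it gives the pose at the moment of the call.
- env.hand_in(): hands the job in, once; it reports no verdict.
The state is a dict: "t": time; "qpos": joint angles; "qvel": joint speeds; "joint_efforts": joint torques, N m; "position": TCP position; "ee_rot": TCP orientation; "ft_force": force on the tool from outside, world axes, zero at the start; "torque": the same for the moment, N m; "finger_gap": finger opening in m.
Only numpy, scipy, OpenCV 4.12 (cv2) and the standard library are available. Lean on these libraries where they do the work, as an engineer would, in place of code of your own. Each camera call takes 0.05 s, during which the arm holds its last target. There are 200 camera calls.

## Working session

There is one attempt and no reset: what is moved stays moved. The work goes in short steps, Python scripts to look and compute and a shell command to move; the robot and the scene stay as the last step left them, time stands still between calls to the robot, and variables do not carry over. Pictures are saved under pics/ and viewed, about 8 in all and at most 12, crops included, and the job is handed in when it is done.

```bash
mkdir -p pics; ls; python3 - <<'E'
from plant import env
import cv2
for n in ["scene","top","wrist"]:
    i=env.camera_info(n); print(n,{k:(v if k!="extrinsics" else [[round(float(a),4) for a in r] for r in v]) for k,v in i.items()})
a=env.read_camera("scene");b=env.read_camera("top")
cv2.imwrite("pics/scene0.png",a[:,:,::-1]);cv2.imwrite("pics/top0.png",b[:,:,::-1])
print(env.state())
E
```

```text
pics
scene {'fovy': 52.97749276732422, 'cx': 322.2129590538117, 'cy': 242.20951561377166, 'extrinsics': [[-0.3945, -0.5842, 0.7093, 1.2152], [0.9189, -0.2588, 0.2978, 0.2925], [0.0096, 0.7692, 0.6389, 0.6023], [0.0, 0.0, 0.0, 1.0]]}
top {'fovy': 42.30921711437246, 'cx': 327.9880857492066, 'cy': 244.82657856446045, 'extrinsics': [[0.0171, 0.9916, -0.128, 0.4159], [-0.9996, 0.0198, 0.02, 0.0325], [0.0224, 0.1276, 0.9916, 1.4478], [0.0, 0.0, 0.0, 1.0]]}
wrist {'fovy': 70.32421840514313, 'cx': 319.1900043814851, 'cy': 235.519849302873, 'extrinsics': [[0.2475, 0.9359, 0.2508, 0.2239], [-0.9689, 0.239, 0.0645, -0.613], [0.0005, -0.259, 0.9659, 0.3725], [0.0, 0.0, 0.0, 1.0]]}
{'t': 0.1, 'qpos': array([-1.36760283e+00,  4.80755607e-01,  1.59684280e+00,  6.05947986e-06,
        1.06510591e+00, -4.65771554e-02]), 'qvel': array([-0.00028898, -0.00017154, -0.0009978 , -0.00104838, -0.00049299,
        0.00023957]), 'joint_efforts': array([ 3.11327807e-03, -9.52255654e+01, -4.31039965e+01,  1.82719773e-04,
        5.35604660e-03,  2.06754225e-05]), 'position': array([ 0.16062965, -0.6294565 ,  0.24773343]), 'ee_rot': array([-5.54335712e-04,  9.92211987e-01,  1.24559477e-01, -4.08400969e-05]), 'ft_force': array([-0.43369032, -0.04444167,  0.64671231]), 'torque': array([0.05122077, 0.03562558, 0.02411633]), 'finger_gap': 0.08560137002350225}
```

View pics/top0.png

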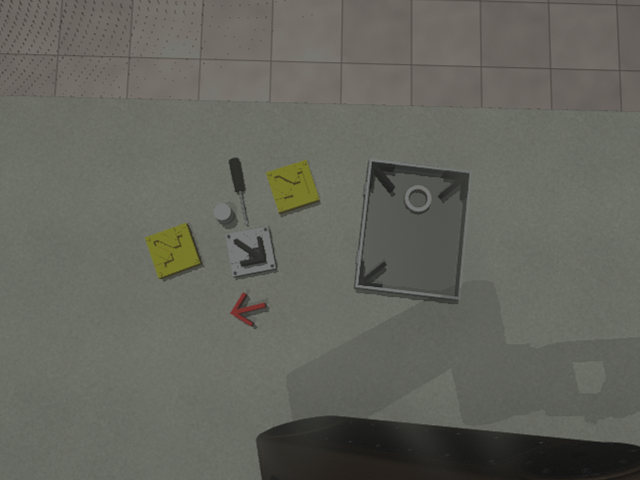

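View pics/scene0.png

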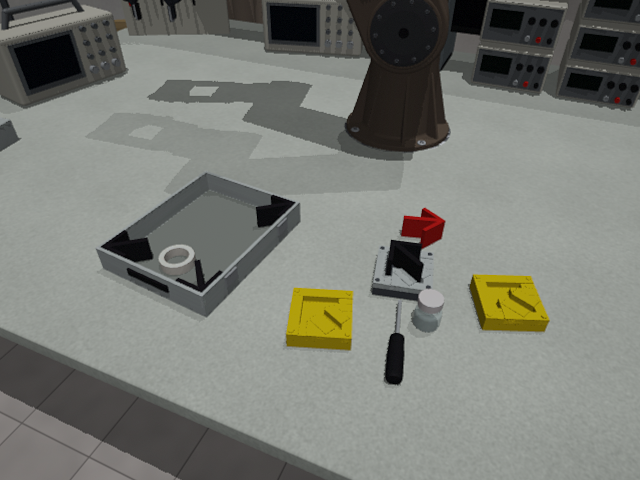

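The loose objects with the insert's shape are the black one at (252,250) in the aluminium mould and the red one at (250,311) in the top image. The moulds are silver at (250,252) and yellow at (173,250) and (293,187). Black in silver fits the description. I'll confirm this in an enlarged crop.

```bash
python3 - <<'E'
import cv2,numpy as np
b=cv2.imread("pics/top0.png")
def crop(x,y,w,h,s):
    return np.clip(cv2.resize(b[y:y+h,x:x+w],None,fx=s,fy=s,interpolation=cv2.INTER_CUBIC).astype(float)*1.8,0,255).astype(np.uint8)
a=crop(215,215,70,70,6);c=crop(345,150,135,157,3.5 and 3)
o=np.zeros((max(a.shape[0],c.shape[0]),a.shape[1]+c.shape[1],3),np.uint8)
o[:a.shape[0],:a.shape[1]]=a;o[:c.shape[0],a.shape[1]:]=c
cv2.imwrite("pics/crop0.png",o);print(o.shape)
E
```

```text
(471, 825, 3)
```

View pics/crop0.png

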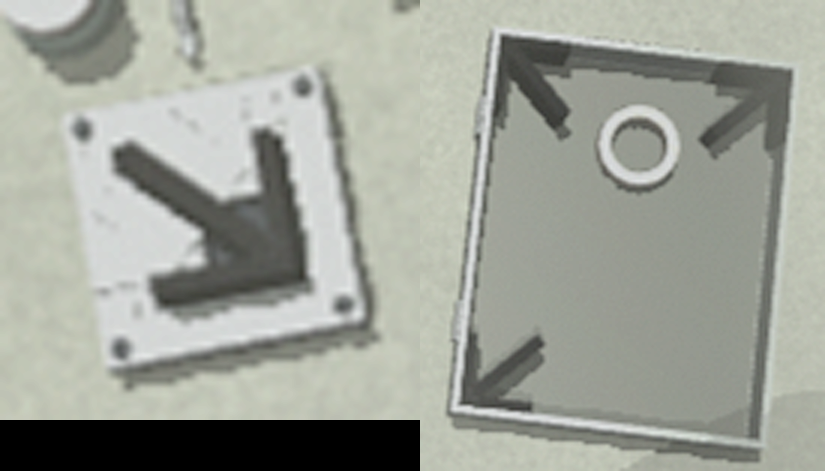

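The crop confirms the black insert in the silver mould. Its outer corner is at about (265.8,261.3), its rib end at (235,241.3), and the lid's empty corner at about (458,299). Next I'll localise them.

```bash
cat > h.py <<'E'
import numpy as np
from plant import env
from scipy.spatial.transform import Rotation as R
def ray(n,uv,z,info=None):
    i=info or env.camera_info(n);E=np.array(i["extrinsics"]);f=240/np.tan(np.radians(i["fovy"])/2)
    d=E[:3,:3]@np.array([(uv[0]-i["cx"])/f,-(uv[1]-i["cy"])/f,-1]);o=E[:3,3]
    return o+d*(z-o[2])/d[2]
def proj(n,p,info=None):
    i=info or env.camera_info(n);E=np.array(i["extrinsics"]);f=240/np.tan(np.radians(i["fovy"])/2)
    c=E[:3,:3].T@(np.array(p)-E[:3,3]);return np.array([i["cx"]-f*c[0]/c[2],i["cy"]+f*c[1]/c[2]])
def fit(P,Q):  # rigid 2D: Q=R(a)P+t
    P=np.array(P);Q=np.array(Q)[:,:2];p=P-P.mean(0);q=Q-Q.mean(0)
    a=np.arctan2((p[:,0]*q[:,1]-p[:,1]*q[:,0]).sum(),(p*q).sum())
    M=np.array([[np.cos(a),-np.sin(a)],[np.sin(a),np.cos(a)]]);t=Q.mean(0)-M@P.mean(0)
    return a,M,t,np.abs(P@M.T+t-Q).max()
def tool():
    s=env.state();q=s["ee_rot"];return s["position"],R.from_quat([q[1],q[2],q[3],q[0]]).as_matrix(),s
E
python3 - <<'E'
from h import *
g=lambda l,z:[ray("top",p,z) for p in l]
L=g([(370.7,160.7),(470,172.7),(355,287.3),(458.3,299.3)],.05)
a,M,t,e=fit([(.15,.12),(.15,-.12),(-.15,.12),(-.15,-.12)],L)
print("case",np.degrees(a),t,e,"corner",M@[-.144,-.114]+t)
I=g([(265.8,261.3),(235,241.3),(259.2,236.7),(240.8,265)],.063)
s=.08/2**.5
# legs: which is x: x=cw from y
for P in ([(0,0),(s,s),(.055,.004),(.004,.055)],):
    a,M,t,e=fit(P,I);print("ins",np.degrees(a),t,e,"grip",M@[.046,.046]+t)
Mo=g([(215+68/6,215+115/6),(215+320/6,215+68/6),(215+365/6,215+325/6),(215+110/6,215+368/6)],.03)
a,M,t,e=fit([(.05,.05),(.05,-.05),(-.05,-.05),(-.05,.05)],Mo);print("mould",np.degrees(a),t,e)
p,Rt,s=tool();print(p,Rt.round(3))
i=env.camera_info("wrist");E=np.array(i["extrinsics"]);print("cam in tool",(Rt.T@(E[:3,3]-p)).round(4),(Rt.T@E[:3,:3]).round(3))
E
```

```text
case -5.951243735545023 [ 0.63634107 -0.19092542] 0.004124762256123626 corner [ 0.4812974  -0.28938079]
ins 13.458857629255974 [0.55567893 0.14399538] 0.001697794667806285 grip [0.58970928 0.19943846]
mould 11.38713393724348 [0.58009846 0.18050954] 0.0010881316363415272
[ 0.16062965 -0.6294565   0.24773343] [[ 0.969  0.247 -0.   ]
 [ 0.247 -0.969  0.001]
 [ 0.    -0.001 -1.   ]]
cam in tool [ 0.0654 -0.0004 -0.1248] [[ 0.     0.966  0.259]
 [ 1.     0.    -0.002]
 [-0.002  0.259 -0.966]]
```

```bash
cat >> h.py <<'E'
def plan(x,y,z,yaw):
    p,Rt,s=tool();cur=np.degrees(np.arctan2(Rt[1,0],Rt[0,0]))
    print("tool shift",(Rt.T@(np.array([x,y,z])-p)).round(4),"turn",round(-np.radians(yaw-cur),4),"cur",p.round(4),round(cur,2),"F",s["ft_force"].round(1),"gap",round(s["finger_gap"],4),"t",round(s["t"],2))
E
python3 -c "
from h import *
plan(.51,-.27,.2,39)"
```

```text
tool shift [ 0.4274 -0.2619  0.048 ] turn -0.4309 cur [ 0.1606 -0.6295  0.2477] 14.31 F [-0.4 -0.   0.6] gap 0.0856 t 0.1
```

```bash
python3 -m crank '.03 -.02 .005 -.04;.07 -.04 .01 -.08;.11 -.065 .015 -.12;.145 -.09 .02 -.16;.18 -.11 .02 -.2;.215 -.13 .025 -.24;.25 -.153 .03 -.28;.285 -.175 .035 -.32;.32 -.196 .04 -.36;.355 -.217 .048 -.43' 0.05 && python3 -c "
from h import *
plan(.51,-.27,.2,39)"
```

```text
t: 0.93
position: [0.4467, -0.3357, 0.2018]
ee_rot: [0.0, 0.943, 0.334, 0.0]
ft_force: [1.0, -1.1, -0.5]
finger_gap: 0.0504
tool shift [ 0.0906 -0.0112  0.0018] turn 0.0004 cur [ 0.4467 -0.3357  0.2018] 39.02 F [ 1.  -1.1 -0.5] gap 0.0504 t 0.93
```

```bash
python3 -m crank '.03 -.004 0 0;.06 -.008 0 0;.08 -.011 0 0;.09 -.011 .002 0;.09 -.011 .002 0;.09 -.011 .002 0;.09 -.011 .002 0;.09 -.011 .002 0;.09 -.011 .002 0;.09 -.011 .002 0' && python3 - <<'E'
from h import *
import cv2
i=env.camera_info("wrist");a=env.read_camera("wrist")[:,:,::-1].copy();cv2.imwrite("pics/w1raw.png",a)
import pickle;pickle.dump(i,open("w1.pkl","wb"))
plan(.51,-.27,.2,39)
print("pred corner floor",proj("wrist",[.4813,-.2894,.006],i),"rim",proj("wrist",[.4813,-.2894,.05],i))
cv2.imwrite("pics/w1.png",cv2.convertScaleAbs(a,alpha=1.6))
E
```

```text
t: 1.77
position: [0.5081, -0.2729, 0.1998]
ee_rot: [0.0, 0.943, 0.333, -0.0]
ft_force: [-0.5, -0.5, -0.1]
finger_gap: 0.0501
tool shift [ 0.0032 -0.001  -0.0002] turn -0.0018 cur [ 0.5082 -0.2728  0.1998] 38.9 F [ 0.2 -0.5 -0.6] gap 0.05 t 1.82
pred corner floor [314.96115288 246.47500678] rim [314.40626803 261.48302058]
```

View pics/w1.png

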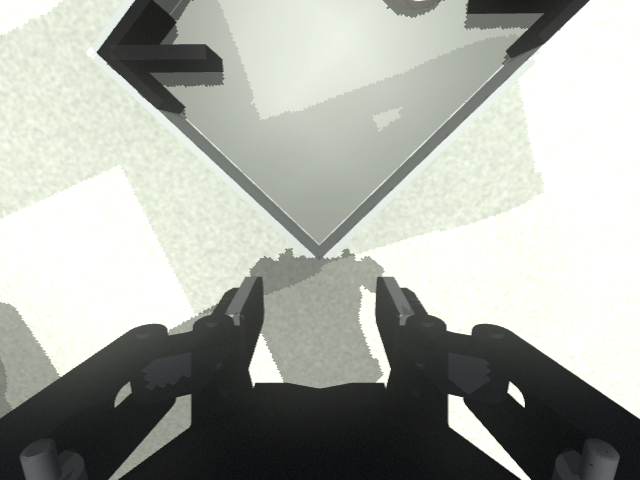

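The lid's empty corner shows at floor level at about (319,244), within 5 px of the prediction. The floor edges run to (190,116) on the near-wall side and (503,62) on the side-wall side. I'll refine these and plan the move to the insert.

```bash
python3 - <<'E'
from h import *
import pickle,cv2
i=pickle.load(open("w1.pkl","rb"))
g=cv2.cvtColor(cv2.imread("pics/w1raw.png"),cv2.COLOR_BGR2GRAY).astype(float)
# wall(dark)->floor(bright) edge, columnwise going up from inside the wall
def edge(cols,line):
    out=[]
    for u in cols:
        v0=line(u);vs=np.arange(int(v0)-9,int(v0)+9);d=g[vs,u]-g[vs+1,u];k=d.argmax();out.append(ray("wrist",(u,vs[k]+.5),.006,i)[:2])
    return np.array(out)
A=edge(range(215,306,5),lambda u:244+(u-319)*(128/129))
B=edge(range(335,430,5),lambda u:244-(u-319)*(182/184))
def fl(P):
    r=cv2.fitLine(P.astype(np.float32),cv2.DIST_HUBER,0,1e-4,1e-4).ravel();return r
a,b=fl(A),fl(B)
for n,r in (("near",a),("side",b)): print(n,np.degrees(np.arctan2(r[1],r[0])))
M=np.array([[a[0],-b[0]],[a[1],-b[1]]]);t=np.linalg.solve(M,b[2:]-a[2:]);print("corner",a[2:]+t[0]*a[:2])
plan(.59,.199,.19,57)
plan(.6,-.02,.2,50)
E
```

```text
near 84.26504
side -5.6211643
corner [ 0.48465782 -0.2914794 ]
tool shift [ 0.3599 -0.3158  0.0098] turn -0.3159 cur [ 0.5082 -0.2728  0.1998] 38.9 F [ 0.2 -0.5 -0.6] gap 0.05 t 1.82
tool shift [ 2.302e-01 -1.391e-01 -2.000e-04] turn -0.1938 cur [ 0.5082 -0.2728  0.1998] 38.9 F [ 0.2 -0.5 -0.6] gap 0.05 t 1.82
```

```bash
python3 -m crank '.03 -.025 0 -.03;.06 -.052 0 -.06;.09 -.08 0 -.09;.12 -.105 0 -.12;.15 -.13 0 -.15;.18 -.16 0 -.18;.21 -.185 0 -.21;.24 -.21 0 -.24;.27 -.235 .005 -.28;.3 -.262 .01 -.316' && python3 -c "
from h import *
plan(.59,.199,.19,57)"
```

```text
t: 2.65
position: [0.5777, 0.1217, 0.1901]
ee_rot: [0.0, 0.878, 0.478, 0.001]
ft_force: [1.1, -0.8, 0.3]
finger_gap: 0.0498
tool shift [ 0.0716 -0.0316  0.0001] turn 0.0025 cur [0.5777 0.1217 0.1901] 57.15 F [ 1.1 -0.8  0.3] gap 0.0498 t 2.65
```

```bash
python3 -m crank '.03 -.015 0 0;.055 -.025 0 0;.068 -.032 0 0;.07 -.032 0 0;.07 -.032 0 0;.07 -.032 0 0;.07 -.032 0 0;.07 -.032 0 0;.07 -.032 0 0;.07 -.032 0 0' && python3 - <<'E'
from h import *
import cv2
i=env.camera_info("wrist");a=env.read_camera("wrist")[:,:,::-1].copy();cv2.imwrite("pics/w2raw.png",a)
import pickle;pickle.dump(i,open("w2.pkl","wb"))
plan(.59,.199,.05,57)
print("pred",proj("wrist",[.59,.199,.063],i))
cv2.imwrite("pics/w2.png",cv2.convertScaleAbs(a,alpha=1.6))
E
```

```text
t: 3.48
position: [0.5885, 0.1955, 0.1899]
ee_rot: [0.0, 0.879, 0.477, 0.0]
ft_force: [-0.1, 0.7, 0.2]
finger_gap: 0.0499
tool shift [ 0.0036 -0.0006  0.1399] turn 0.0003 cur [0.5885 0.1957 0.1899] 57.02 F [-0.4  0.3  0.3] gap 0.0501 t 3.53
pred [318.35672019 228.07156856]
```

View pics/w2.png

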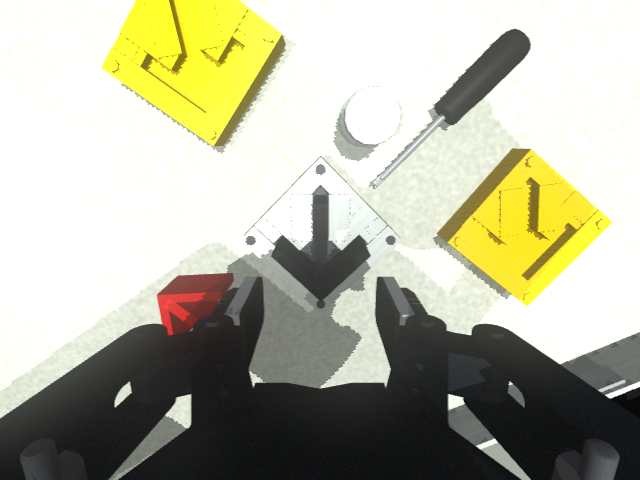

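```bash
python3 - <<'E'
import cv2
a=cv2.imread("pics/w2raw.png")[150:315,235:405]
cv2.imwrite("pics/w2c.png",cv2.convertScaleAbs(cv2.resize(a,None,fx=3.5,fy=3.5,interpolation=cv2.INTER_CUBIC),alpha=2.2))
E
```

```text
(no output)
```

View pics/w2c.png

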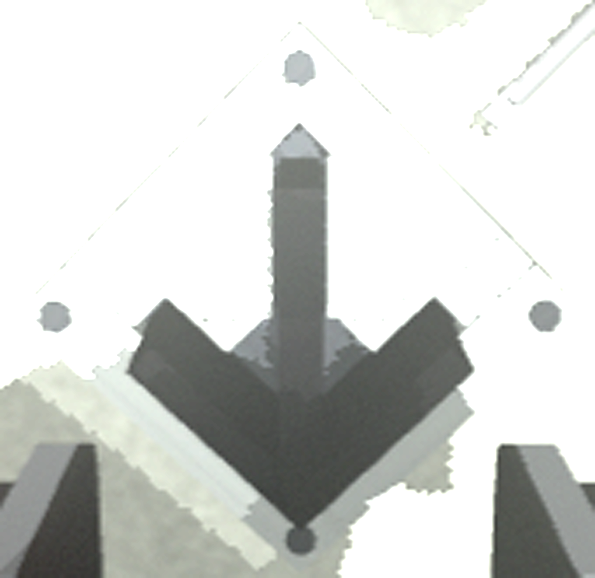

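The crop shows the rib's top face centred at u≈320.6 and running straight up the image. Its free end's top edge is at v≈203.7 and the outer corner is at about (320.9,299.5).

```bash
python3 - <<'E'
from h import *
import pickle
i=pickle.load(open("w2.pkl","rb"))
a=ray("wrist",(320.4,203.7),.063,i);c=ray("wrist",(320.9,299.5),.063,i)
d=(a-c)[:2];print(np.linalg.norm(d),np.degrees(np.arctan2(d[1],d[0])))
g=a[:2]-.015*d/np.linalg.norm(d);g2=c[:2]+.065*d/np.linalg.norm(d);print(g,g2)
g=(g+g2)/2
plan(*g,.05,np.degrees(np.arctan2(d[1],d[0])))
plan(*g,.05,57)
E
```

```text
0.07798179968778761 57.37122546999328
[0.59339364 0.20123902] [0.59448185 0.20293871]
tool shift [0.0083 0.0011 0.1399] turn -0.0062 cur [0.5885 0.1957 0.1899] 57.02 F [-0.4  0.3  0.3] gap 0.0501 t 3.53
tool shift [0.0083 0.0011 0.1399] turn 0.0003 cur [0.5885 0.1957 0.1899] 57.02 F [-0.4  0.3  0.3] gap 0.0501 t 3.53
```

```bash
python3 -m crank '.004 .001 .01 0;.008 .001 .03 0;.008 .001 .05 0;.008 .001 .07 0;.008 .001 .09 0;.008 .001 .105 0;.008 .001 .12 0;.008 .001 .13 0;.008 .001 .138 0;.008 .001 .138 0' 0.036 && python3 -m crank '0 0 0 0;0 0 0 0;0 0 0 0;0 0 0 0;0 0 0 0;0 0 0 0;0 0 0 0;0 0 0 0;0 0 0 0;0 0 0 0' 0 60 && python3 -c "
from h import *
plan(.594,.202,.052,57)"
```

```text
t: 4.37
position: [0.5928, 0.2022, 0.05]
ee_rot: [-0.0, 0.879, 0.478, -0.001]
ft_force: [-0.3, -0.1, 0.8]
finger_gap: 0.036
t: 5.2
position: [0.5942, 0.2026, 0.0526]
ee_rot: [0.0, 0.879, 0.478, 0.001]
ft_force: [0.3, 1.2, 7.8]
finger_gap: 0.0087
tool shift [-0.0006  0.0001  0.0006] turn 0.001 cur [0.5942 0.2026 0.0526] 57.06 F [0.3 1.2 7.8] gap 0.0087 t 5.2
```

```bash
python3 -m crank '0 0 -.004 0;0 0 -.008 0;0 0 -.014 0;0 0 -.02 0;0 0 -.03 0;0 0 -.045 0;0 0 -.06 0;0 0 -.06 0;0 0 -.06 0;0 0 -.06 0' && python3 - <<'E'
from h import *
import cv2
plan(.594,.202,.052,57)
a=env.read_camera("wrist")[:,:,::-1];cv2.imwrite("pics/w3.png",cv2.convertScaleAbs(a,alpha=1.8))
E
```

```text
t: 6.03
position: [0.5934, 0.2023, 0.1116]
ee_rot: [-0.0, 0.879, 0.478, -0.0]
ft_force: [-0.1, -0.1, -1.3]
finger_gap: 0.0091
tool shift [0.0001 0.0007 0.0596] turn 0.001 cur [0.5934 0.2023 0.1116] 57.05 F [-0.1 -0.1 -1.3] gap 0.0091 t 6.03
```

View pics/w3.png

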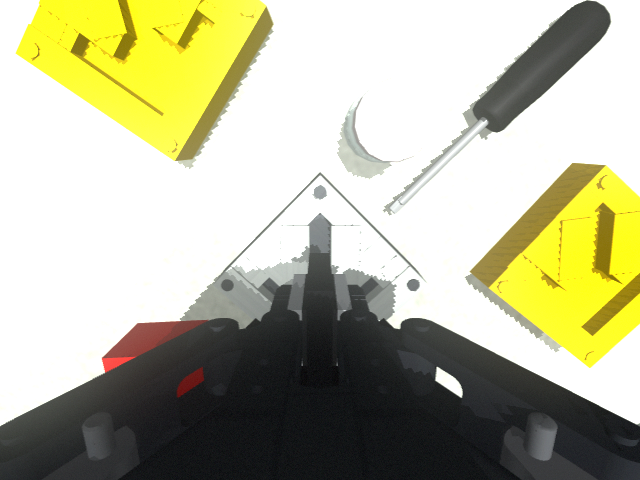

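The insert is held: the gap is 9 mm, Fz is about -1.3 N (its weight), and the cavity is empty below it. Next I'll carry it over to the lid.

```bash
python3 - <<'E'
from h import *
plan(.5455,-.241,.12,39.3)
E
```

```text
tool shift [-0.3979  0.201  -0.0087] turn 0.3099 cur [0.5932 0.2023 0.1112] 57.06 F [ 0.  -0.4 -1.7] gap 0.0093 t 6.08
```

```bash
python3 -m crank '-.01 .005 -.01 0;-.03 .015 -.015 .02;-.055 .028 -.02 .05;-.085 .043 -.02 .08;-.115 .058 -.02 .11;-.145 .073 -.02 .14;-.175 .088 -.02 .17;-.205 .103 -.02 .2;-.235 .118 -.02 .23;-.265 .133 -.02 .25' && python3 -m crank '-.027 .017 0 .02;-.05 .03 0 .03;-.075 .045 0 .04;-.095 .055 0 .05;-.11 .065 0 .06;-.12 .072 .01 .06;-.126 .075 .01 .06;-.126 .075 .01 .06;-.126 .075 .01 .06;-.126 .075 .01 .06' && python3 - <<'E'
from h import *
plan(.5455,-.241,.12,39.3)
E
```

```text
t: 6.92
position: [0.5601, -0.0943, 0.1317]
ee_rot: [-0.0, 0.932, 0.363, -0.0]
ft_force: [0.8, -0.6, -2.0]
finger_gap: 0.0091
t: 7.75
position: [0.5196, -0.2321, 0.1217]
ee_rot: [-0.0, 0.942, 0.337, -0.0]
ft_force: [-0.1, -0.3, -1.7]
finger_gap: 0.0091
tool shift [0.0144 0.0233 0.0017] turn 0.0007 cur [ 0.5196 -0.2321  0.1217] 39.34 F [-0.1 -0.3 -1.7] gap 0.0091 t 7.75
```

```bash
python3 -m crank '.004 .006 0 0;.009 .015 0 0;.014 .023 .002 0;.014 .023 .002 0;.014 .023 .002 0;.014 .023 .002 0;.014 .023 .002 0;.014 .023 .002 0;.014 .023 .002 0;.014 .023 .002 0' && python3 - <<'E'
from h import *
import cv2
plan(.5455,-.241,.055,39.3)
w=env.read_camera("wrist")[100:420,120:520,::-1];s=env.read_camera("scene")[160:320,80:320,::-1]
s=cv2.resize(s,(400,267),interpolation=cv2.INTER_CUBIC)
cv2.imwrite("pics/w4.png",cv2.convertScaleAbs(np.vstack([w,s]),alpha=1.8))
E
```

```text
t: 8.58
position: [0.5447, -0.2418, 0.1198]
ee_rot: [0.0, 0.942, 0.336, 0.0]
ft_force: [0.5, 0.5, -1.7]
finger_gap: 0.0089
tool shift [ 0.0011 -0.0001  0.0648] turn -0.0002 cur [ 0.5447 -0.2418  0.1198] 39.29 F [ 0.5  0.5 -1.7] gap 0.0089 t 8.58
```

View pics/w4.png

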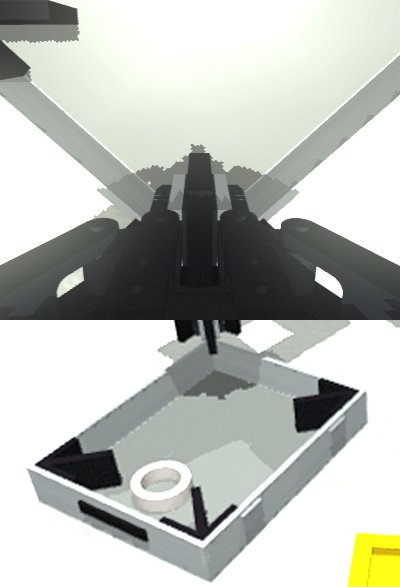

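The insert hangs upright and centred over the empty corner. Now I'll lower it.

```bash
python3 -m crank '0 0 .01 0;0 0 .02 0;0 0 .03 0;0 0 .04 0;0 0 .05 0;0 0 .06 0;0 0 .068 0;0 0 .072 0;0 0 .072 0;0 0 .072 0' && python3 -m crank '0 0 .001 0;0 0 .002 0;0 0 .003 0;0 0 .004 0;0 0 .005 0;0 0 .006 0;0 0 .006 0;0 0 .006 0;0 0 .006 0;0 0 .006 0'
```

```text
t: 9.52
position: [0.5448, -0.2418, 0.0476]
ee_rot: [-0.0, 0.942, 0.336, -0.0]
ft_force: [-0.2, -0.1, -0.7]
finger_gap: 0.0091
t: 10.35
position: [0.5448, -0.2418, 0.0418]
ee_rot: [-0.0, 0.942, 0.336, -0.0]
ft_force: [-0.6, -0.6, -2.2]
finger_gap: 0.009
```

```bash
python3 -m crank '0 0 .0002 0;0 0 .0004 0;0 0 .0006 0;0 0 .0008 0;0 0 .001 0;0 0 .001 0;0 0 .001 0;0 0 .001 0;0 0 .001 0;0 0 .001 0'; python3 -m crank '0 0 .0002 0;0 0 .0004 0;0 0 .0006 0;0 0 .0006 0;0 0 .0006 0;0 0 .0006 0;0 0 .0006 0;0 0 .0006 0;0 0 .0006 0;0 0 .0006 0'
```

```text
t: 11.18
position: [0.5448, -0.2419, 0.0408]
ee_rot: [0.0, 0.942, 0.336, 0.0]
ft_force: [-0.1, -0.3, -1.1]
finger_gap: 0.0092
t: 12.02
position: [0.5449, -0.2419, 0.0406]
ee_rot: [0.0, 0.942, 0.336, 0.0]
ft_force: [-1.7, 1.4, 7.9]
finger_gap: 0.0089
```

The floor contact is where I predicted it. I'll back off 0.5 mm and slide into the corner along tool -x, which is the diagonal.

```bash
python3 -m crank '0 0 -.0006 0;-.001 0 -.0006 0;-.002 0 -.0006 0;-.003 0 -.0006 0;-.004 0 -.0006 0;-.005 0 -.0006 0;-.006 0 -.0006 0;-.007 0 -.0006 0;-.008 0 -.0006 0;-.008 0 -.0006 0'; python3 -m crank '-.0004 0 0 0;-.0008 0 0 0;-.0012 0 0 0;-.0016 0 0 0;-.002 0 0 0;-.0024 0 0 0;-.0028 0 0 0;-.003 0 0 0;-.003 0 0 0;-.003 0 0 0'
```

```text
t: 12.85
position: [0.5385, -0.247, 0.0407]
ee_rot: [-0.0, 0.942, 0.336, -0.0]
ft_force: [0.2, -0.9, -1.5]
finger_gap: 0.0091
t: 13.68
position: [0.5363, -0.2488, 0.0407]
ee_rot: [-0.0, 0.942, 0.336, -0.0]
ft_force: [0.3, -0.0, -1.9]
finger_gap: 0.0089
```

```bash
python3 -m crank '-.0003 0 0 0;-.0006 0 0 0;-.0009 0 0 0;-.0012 0 0 0;-.0015 0 0 0;-.0015 0 0 0;-.0015 0 0 0;-.0015 0 0 0;-.0015 0 0 0;-.0015 0 0 0';  python3 -m crank '-.0003 0 0 0;-.0006 0 0 0;-.0009 0 0 0;-.001 0 0 0;-.001 0 0 0;-.001 0 0 0;-.001 0 0 0;-.001 0 0 0;-.001 0 0 0;-.001 0 0 0'
```

```text
t: 14.52
position: [0.536, -0.2494, 0.0408]
ee_rot: [0.0, 0.942, 0.336, 0.001]
ft_force: [7.0, 6.7, -3.0]
finger_gap: 0.0094
t: 15.35
position: [0.5359, -0.2495, 0.0409]
ee_rot: [0.0, 0.942, 0.336, 0.001]
ft_force: [13.7, 14.8, -4.9]
finger_gap: 0.0087
```

```bash
python3 - <<'E'
from h import *
import cv2
p,Rt,s=tool();print("F tool",(Rt.T@s["ft_force"]).round(2),"T tool",(Rt.T@s["torque"]).round(3),p.round(4)); print("tilt",np.degrees(np.arccos(-Rt[2,2])).round(2))
w=env.read_camera("wrist")[150:370,180:460,::-1];s=env.read_camera("scene")[160:260,150:277,::-1]
w=cv2.resize(w,None,fx=1.43,fy=1.43);s=cv2.resize(s,(400,315),interpolation=cv2.INTER_CUBIC)
h=max(w.shape[0],315);o=np.zeros((h,w.shape[1]+400,3),np.uint8);o[:w.shape[0],:w.shape[1]]=w;o[:315,w.shape[1]:]=s
cv2.imwrite("pics/w5.png",cv2.convertScaleAbs(o,alpha=2.2));print(o.shape)
E
```

```text
F tool [19.93 -2.76  4.92] T tool [0.488 3.174 0.036] [ 0.5359 -0.2495  0.0409]
tilt 0.13
(315, 800, 3)
```

View pics/w5.png

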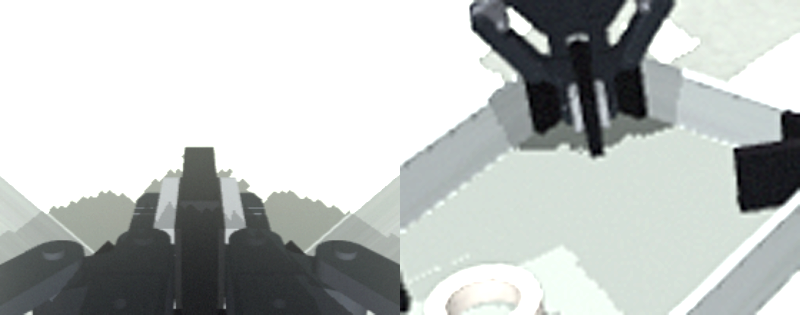

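```bash
python3 -m crank '0 0 .0003 0;0 0 .0003 0;0 0 .0003 0;0 0 .0003 0;0 0 .0003 0;0 0 .0003 0;0 0 .0003 0;0 0 .0003 0;0 0 .0003 0;0 0 .0003 0';  python3 -m crank '0 0 0 0;0 0 0 0;0 0 0 0;0 0 0 0;0 0 0 0;0 0 0 0;0 0 0 0;0 0 0 0;0 0 0 0;0 0 0 0'; python3 - <<'E'
from h import *
p,Rt,s=tool();M=R.from_euler('z',-5.7,degrees=True).as_matrix()
print("F lid",(M.T@s["ft_force"]).round(2),"T tool",(Rt.T@s["torque"]).round(3))
print("corner in lid frame (mm)",((M.T@(p-[.4845,-.2915,.006]))*1000-[46,46,34.6]).round(1))
E
```

```text
t: 16.28
position: [0.5359, -0.2495, 0.0408]
ee_rot: [0.0, 0.942, 0.336, 0.001]
ft_force: [13.7, 16.4, 0.2]
finger_gap: 0.0092
t: 17.12
position: [0.5359, -0.2495, 0.0408]
ee_rot: [0.0, 0.942, 0.336, 0.001]
ft_force: [12.9, 16.0, -0.1]
finger_gap: 0.0088
F lid [11.27 17.19 -0.14] T tool [0.685 3.08  0.015]
corner in lid frame (mm) [1.  0.9 0.2]
```

```bash
python3 -c "
from plant import env
print(env.hand_in())"
```

```text
the job is handed in; nothing more can be done
None
```

I lifted the black insert out of the aluminium mould by its rib and lowered it to the lid floor in the empty corner. I then slid it along the diagonal into both walls and handed it in still gripped and pressing; no verdict was reported.

**Last checks (clock 17.1 s of 61 s):**
- **Wall force:** about 11 N on the near wall and 17 N on the side wall, steady over two holds. The moment about the vertical was close to zero (0.015 N m), which fits both faces lying flat against the walls.
- **Grip:** 60 N was commanded, and the finger gap stayed steady at about 9 mm on the 10 mm rib.
- **Position:** the insert's corner works out about 1 mm from the lid's corner along each wall and 0.2 mm above the floor. The gripper was tilted 0.13° when last checked.
- **Other objects:** I never touched the jar, screwdriver or tape. I made no final check that they were still in place.

**Disagreements and limits:**
- **Corner offset:** the 1 mm offset, despite firm wall contact, is within the 2 mm camera calibration.
- **Lid angle:** the two cameras differed slightly, -5.95° from the top view and -5.7° from the wrist; I used the wrist value.
- **Flushness:** I judged this from forces and geometry, because the gripper hid the insert's outer faces from the cameras.

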